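Push an offcut through the flap of the offcut chute

ROBOT

A 6-joint arm with a two-finger parallel gripper is mounted at the origin on a cart in front of the work surface, level with it; the furniture and walls round the work are solid. World frame = base frame: x ahead of the robot, y to its left, z up, the work surface at z = 0. Lengths are in mm, angles in rad, forces in N, time in s.
With the tool pointing down it reaches from about 350 to 875 mm from the base axis. Payload 4.2 kg.
Tool frame: the origin (TCP) lies between the finger pads; the fingertips stand 14 mm ahead of it and the grasp point (between the pads) lies 5 mm behind it; z points along the fingers, y is the line along which they close (so a half turn about z gives the same grasp; the last joint's range is limited). The gripper opens to 85 mm and grips with 20 to 120 N. Pads are 22 mm wide; open, the fingers measure 114 mm over their backs; the gripper's body (76 mm by 85 mm) begins 54 mm behind the grasp point. The pads swing forward as they close: fully open they stand 13 mm farther back than shut.
Start: joints at [-0.934, 0.385, 0.008, 0, -1.194, -0.259], TCP at [230.561, -580.896, 209.712] pointing down, gripper open.
Joint ranges: [-3.14, 3.14], [-1.21, 2.06], [-1.07, 1.41], [-3.16, 2.05], [-2.99, -0.16], [-3.1, 3.1]. Speed limits (rad/s): [2.79, 2.79, 3.14, 3.14, 3.14, 3.14].

INTERFACE

Orientations are given as a unit quaternion [x, y, z, w].
In Python, from bench import * gives the robot as it stands.
- The arm moves only by the tool carry_out, never from a script. Its argument "motion" is a list of rows, each a list of 7 numbers: the turn, a rotation vector about the tool's x, y, z in rad, then the shift along the tool's x, y, z in mm, then the opening, from -1 (shut) to 1 (fully open), so that 0 is half open. A call has 1 to 5 rows; each row is the pose to reach, as a shift and turn from the pose commanded when the call began, along the tool's axes at that moment; what a row does not reach only later rows make up. A row lasts 1/8 s, in which the tool goes at most 62.5 mm and 10.7 degrees, less where a joint would pass 70% of its speed; a pose out of reach is approached as far as the arm can. A call with a gripper value outside its range is refused whole. The fingers move at their own pace and stop on an object; the grip force is fixed at half the most. Time passes only in rows, so rows that repeat a pose let the fingers close. It gives the time, the measured TCP pose, the force, the opening and the grip force at its end, in the units of the state.
- read_state(): the state, without advancing time (a new reading comes with each control period).
- get_image(name): name is "scene" or "top"; returns a dict with "color" (400x640x3 uint8, blue, green, red), "mtx" (3x3 intrinsics, pixels), "position" and "orientation" of the camera in the world. Camera axes: x right, y down, z forward; pixel columns grow to the right and rows downward; lengths in mm; the calibration is good to about 2 mm. A picture is of the moment at which its call begins. There is no depth.
- job_done(): hands the job in; it is judged then, once.
The state is a dict: "clock": time; "joints": joint angles; "joint_vel": joint speeds; "joint_efforts": joint torques, N m; "position": TCP position; "ee_rot": TCP orientation; "contact_force": force on the tool from outside, world axes, zero at the start; "wrist_torque": the same for the moment, N m; "gripper_width": finger opening in mm; "grasp_force": force on a finger pad.
Only numpy, scipy, OpenCV 4.12 (cv2) and the standard library are available. Lean on these libraries where they do the work, as an engineer would, in place of code of your own. Each camera call takes 0.05 s, during which the arm holds its last target. There are 200 camera calls.

TASK

Push the wooden offcut that lies on the deck of the offcut chute in through the hanging flap, until it drops over the edge behind the flap and lands in the chute's tray; then draw the fingers back out so that the flap swings shut. Only push the offcut along the deck with the fingers: do not lift or carry it, and leave the other loose things (wooden cube, battery, white jar) where they are.

Things in the scene. Friction and masses are not known exactly. Their poses are not given: they have to be found in the camera images.
- chute: the offcut chute: fixed plywood and sheet-metal box on the bench, 345 mm long, 200 mm wide. Origin on the bench top, below the middle of the shut flap. x = feeding direction (deck, flap, slide, tray), z up, y across. The flat slippery metal deck lies 85 mm above the bench from x = -125 mm (open end, no wall) to x = +33 mm. A lamp shade hangs about 0.35 m above the bench near x 0.65, y -0.27
- doorway (a point): middle of the doorway on the deck (85 mm above the bench), below the shut flap. It is 150 mm wide between two posts (chute x -20 to +20 mm, y 75 to 85 mm either side) whose tops, the chute's highest points, are 161 mm above the bench. No lintel: fingers from above may pass between the posts. Before it two 18 mm high guide rails on the deck taper from 180 to 150 mm apart
- deck_edge (a point): middle of the deck's inner edge, 33 mm beyond the flap. From here a slippery slide falls at 40 degrees to the tray floor. Once the offcut's centre is past this edge it tips and slides down by itself; so the fingers that push its rear face must follow some 5 to 20 mm beyond the plane of the shut flap
- flap (a joint): angle of the sheet-metal flap (rad): 0 = hanging shut, grows as it swings inward (chute +x), stop at 1.8. It hangs by two ears on stub pins in the posts, 66 mm above the deck, with 134 mm of free space between the ears. Panel 144 mm wide, 27 to 64 mm below the pins. 30 g: the pushed offcut opens it; it falls shut by gravity within a second when nothing is under it
- offcut_center (a point): centre of the wooden offcut, a loose plain wood block 50 x 110 x 42 mm (its x, y, z), about 140 g, flat on the deck before the flap, its long side across the deck (turned up to 0.2 rad). Its centre is 21 mm above what it lies on
- tray (a point): centre of the tray floor, 170 mm beyond the flap on the centre line, 8 mm above the bench; the tray is 150 mm wide, from 123 to 210 mm beyond the flap
- flap_edge (a point): middle of the flap's lower edge
- wood_cube: bystander: loose wooden block 50 x 45 x 55 mm, standing on the bench before the open end of the deck, lower than the deck; origin at the centre of its underside
- battery: bystander: loose black cordless-tool battery 106 x 67 x 54 mm on the bench to the right; origin at the centre of its underside
- jar_white: bystander: loose white jar with a black lid, diameter 62 mm, 85 mm high, on the bench to the left; origin at the centre of its underside
Mind the look-alikes: they are no part of the job. What is shaped like the part that bears offcut_center but orange or pink is not meant.

How it is judged:
By the outcome, as a careful person would: the job done as asked, in the order asked, and still so for the second after the job is handed in, with the robot touching nothing.
It also fails if it takes over 35 s, if anything falls off the work surface, if the arm or the gripper's body presses on something with over 40 N, if the wrist force passes 120 N, or if a joint passes its speed limit or range.

## Working session

There is one attempt and no reset: what is moved stays moved. The work goes in short steps, Python scripts to look and compute and a tool call to move; the robot and the scene stay as the last step left them, time stands still between calls to the robot, and variables do not carry over. Pictures are saved under pics/ and viewed, at most 10 in all, crops included, and the job is handed in when it is done.

Besides the shell and the picture viewer there is one more tool, called as name([rows], argument=value, ...), one row to a line, values as JSON. carry_out: Moves the arm, as the interface text tells. Its arguments: {"type":"object","properties":{"motion":{"type":"array"}},"required":["motion"]}

```bash
mkdir -p pics; python3 - <<'E'
from bench import *
import cv2
for n in("scene","top"):
    g=get_image(n);cv2.imwrite(f"pics/{n}0.png",g["color"]);print(n,g["mtx"],g["position"],g["orientation"])
s=read_state();print(s["clock"],s["position"],s["ee_rot"],s["gripper_width"])
E
```

```text
scene [[433.0402989    0.         318.82192314]
 [  0.         433.0402989  197.51874333]
 [  0.           0.           1.        ]] [ 995.60608427 1231.40643714  913.73037452] [ 0.15305595  0.86606213 -0.46764808 -0.08840554]
top [[493.1736485    0.         325.11003935]
 [  0.         493.1736485  195.5832863 ]
 [  0.           0.           1.        ]] [ 392.59051352   80.68999705 1501.43310587] [-0.69847031  0.71319984 -0.04294965  0.04050344]
0.1 [ 230.37542797 -580.40301133  208.72250153] [-1.87709927e-01  9.82224029e-01  9.41737261e-04 -2.32410953e-04] 85.53329648383851
```

View pics/scene0.png

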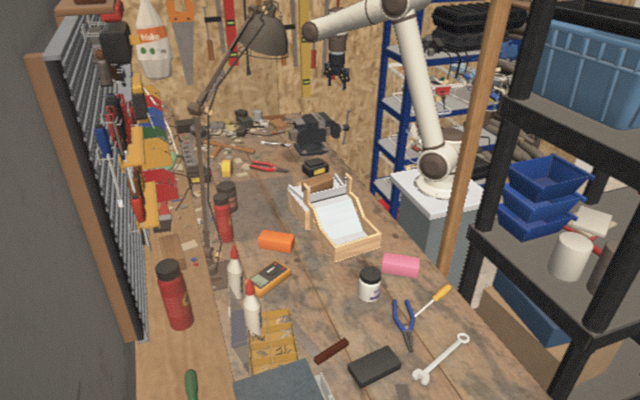

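View pics/top0.png

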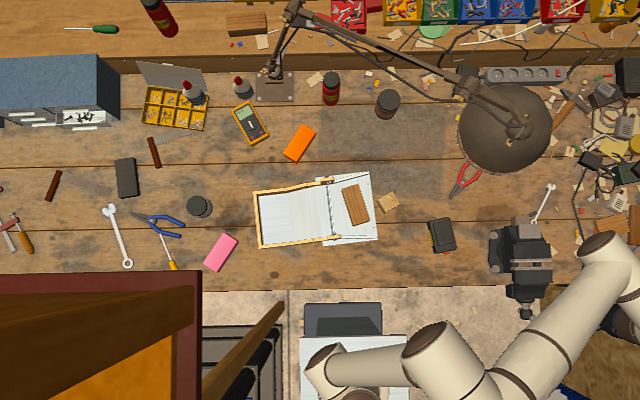

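The top view shows the chute, with its deck on the right at about (350,208), the offcut at about (356,205) and the flap near (331,210). The feeding direction is image left, about +y. Next I'll zoom in.

```bash
python3 - <<'E'
import cv2
a=cv2.imread("pics/top0.png")[160:260,240:400]
cv2.imwrite("pics/topz.png",cv2.resize(a,None,fx=5,fy=5,interpolation=cv2.INTER_CUBIC))
a=cv2.imread("pics/scene0.png")[165:265,275:395]
cv2.imwrite("pics/scz.png",cv2.resize(a,None,fx=6,fy=6,interpolation=cv2.INTER_CUBIC))
E
```

```text
(no output)
```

View pics/topz.png

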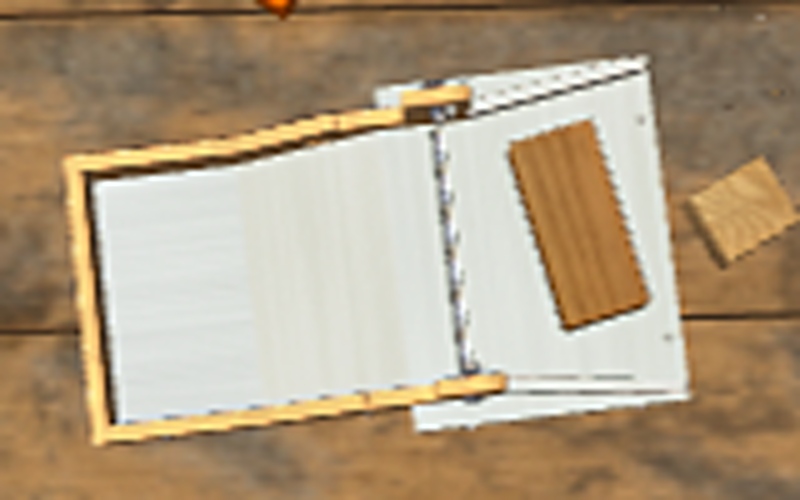

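View pics/scz.png

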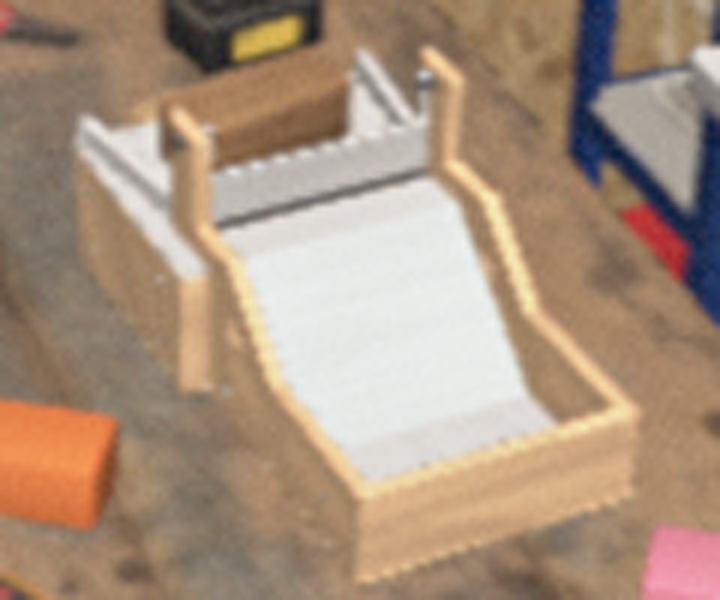

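The top crop (5x) gives the deck's open-end corners at (648,58) and (688,395), and its inner outer corners at (378,95) and (417,430). The offcut's top corners are (510,145), (592,120), (648,300) and (567,328). The scene crop confirms that the flap is shut with the offcut behind it.

```bash
cat >h.py <<'E'
import numpy as np
from scipy.spatial.transform import Rotation as R
def ray(g,uv,z):
    uv=np.atleast_2d(uv).astype(float)
    d=np.c_[uv,np.ones(len(uv))]@np.linalg.inv(g["mtx"]).T
    d=R.from_quat(g["orientation"]).apply(d)
    p=np.array(g["position"]); return p+d*((z-p[2])/d[:,2])[:,None]
def unz(p): return np.array([240,160])+(np.array(p)+.5)/5-.5
E
python3 - <<'E'
from bench import *
from h import *
import cv2
np.set_printoptions(suppress=True,precision=1)
g=get_image("top")
D=ray(g,unz([(648,58),(688,395),(378,95),(417,430)]),85);print("deck",D)
O=ray(g,unz([(510,145),(592,120),(648,300),(567,328)]),127);print("off",O)
P=ray(g,unz([(403,97),(470,90),(507,380),]),161);print("posts",P)
T=ray(g,unz([(68,160),(98,442)]),60);print("tray end z60",T)
print("sizes deck",np.linalg.norm(D[0]-D[1]),np.linalg.norm(D[0]-D[2]),"off",[np.linalg.norm(O[i]-O[i-1]) for i in range(4)])
a=(D[0]-D[1]); b=(D[2]-D[0])+(D[3]-D[1]); 
ya=np.arctan2(b[1],b[0]); print("yaw long",ya,"from cross",np.arctan2(a[1],a[0])+np.pi/2)
c=O.mean(0);l=(O[0]-O[3])+(O[1]-O[2]);print("offc",c,"off yaw",np.arctan2(l[1],l[0])+np.pi/2)
E
```

```text
deck [[629.4 -55.8  85. ]
 [433.5 -72.5  85. ]
 [610.8 101.7  85. ]
 [416.8  83.1  85. ]]
off [[574.4  27.4 127. ]
 [587.6 -19.1 127. ]
 [485.6 -47.4 127. ]
 [470.9  -1.8 127. ]]
posts [[597.7  86.9 161. ]
 [600.9  50.  161. ]
 [441.4  33.6 161. ]]
tray end z60 [[579.7 285.4  60. ]
 [414.2 268.6  60. ]]
sizes deck 196.5870742451887 158.58526315951008 off [np.float64(107.55821601590453), np.float64(48.36098707549248), np.float64(105.93572437956757), np.float64(47.94310688030547)]
yaw long 1.6827972360282566 from cross 1.656061955947405
offc [529.6 -10.2 127. ] off yaw 1.8436360026375604
```

carry_out([
  [0, 0, -0.18, -42, 44, 0, 0.4],
  [0, 0, -0.36, -84, 87, 0, 0.4],
  [0, 0, -0.54, -126, 131, 0, 0.4],
  [0, 0, -0.72, -168, 175, 0, 0.4],
  [0, 0, -0.9, -210, 218, 0, 0.4],
])

```text
clock: 0.78
position: [345.6, -299.0, 209.7]
ee_rot: [-0.599, 0.801, -0.0, 0.0]
contact_force: [0.9, -1.0, -0.2]
gripper_width: 59.7
grasp_force: 0.0
```

```bash
cat >>h.py <<'E'
f=np.array([np.cos(1.67),np.sin(1.67),0]);l=np.array([-f[1],f[0],0]);ORG=np.array([518,60,0.])
def plan(s,cx,cy,z,yaw=None):
    """target TCP in chute coords -> tool shift; turn so that tool y lies along -/+l"""
    r=R.from_quat(s["ee_rot"]); t=ORG+cx*f+cy*l+[0,0,z]
    y=r.as_matrix()[:,1]; a=np.arctan2(l[1],l[0])-np.arctan2(y[1],y[0]); a=(a+np.pi/2)%np.pi-np.pi/2
    p=np.array(s["position"])-ORG
    print("now chute",p@f,p@l,p[2],"target",t,"shift",r.inv().apply(t-s["position"]),"len",np.linalg.norm(t-s["position"]),"turnz (tool)",-a,"w",s["gripper_width"],s["clock"],"tool z",r.as_matrix()[:,2])
E
python3 - <<'E'
from bench import *
from h import *
np.set_printoptions(suppress=True,precision=3)
plan(read_state(),-160,-5,200)
E
```

```text
now chute -340.1336456423797 207.09742916429755 209.67728929099965 target [538.822 -98.718 200.   ] shift [-246.802 -128.536    9.713] len 278.4368863468709 turnz (tool) -0.3865509162982681 w 59.68333050810982 0.775 tool z [ 0. -0. -1.]
```

carry_out([
  [0, 0, -0.08, -50, -26, 2, 0.4],
  [0, 0, -0.16, -100, -52, 4, 0.4],
  [0, 0, -0.24, -150, -78, 6, 0.4],
  [0, 0, -0.32, -200, -104, 8, 0.4],
  [0, 0, -0.39, -247, -129, 10, 0.4],
])

```text
clock: 1.4
position: [541.1, -99.9, 199.5]
ee_rot: [0.742, -0.671, -0.0, 0.0]
contact_force: [1.5, -0.5, 0.5]
gripper_width: 59.7
grasp_force: 0.0
```

```bash
python3 - <<'E'
from bench import *
from h import *
import cv2
np.set_printoptions(suppress=True,precision=3)
plan(read_state(),-145,-5,112)
for n,(a,b,c,d) in dict(top=(160,260,240,400),scene=(120,220,275,395)).items():
    cv2.imwrite(f"pics/{n}1.png",cv2.resize(get_image(n)["color"][a:b,c:d],None,fx=5,fy=5,interpolation=cv2.INTER_CUBIC))
E
```

```text
now chute -161.415047707061 -7.173580697046497 199.51710383457737 target [537.336 -83.792 112.   ] shift [-16.413   2.14   87.518] len 89.06975753792003 turnz (tool) 0.0007294354628686328 w 59.68993370615691 1.4 tool z [-0.  0. -1.]
```

View pics/scene1.png

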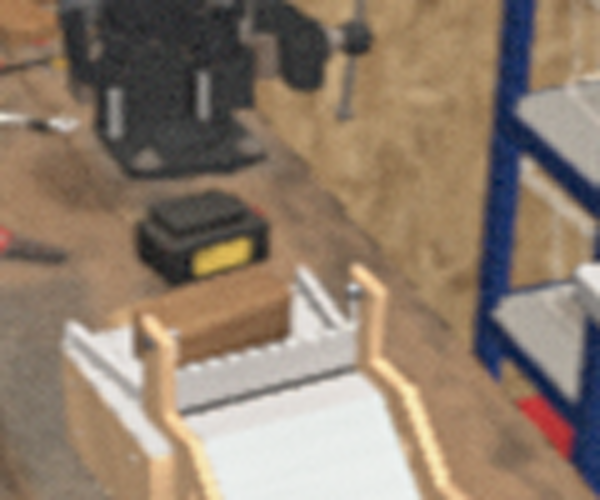

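View pics/top1.png

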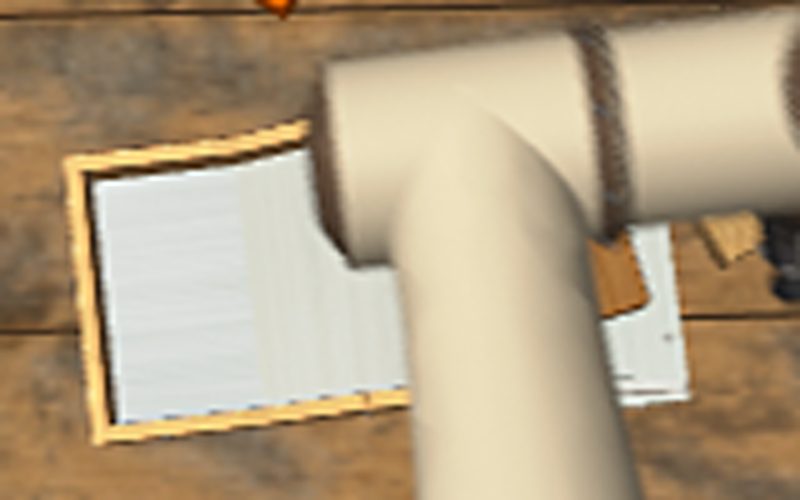

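The arm is above the open end, clear of everything, and the offcut hasn't moved. I'll lower it behind the deck's open end.

carry_out([
  [0, 0, 0, -3, 0, 30, 0.4],
  [0, 0, 0, -6, 0, 60, 0.4],
  [0, 0, 0, -10, 0, 84, 0.4],
  [0, 0, 0, -10, 0, 88, 0.4],
  [0, 0, 0, -10, 0, 88, 0.4],
])

```text
clock: 2.12
position: [539.4, -92.0, 112.2]
ee_rot: [0.74, -0.672, 0.0, -0.0]
contact_force: [0.3, 0.2, 0.2]
gripper_width: 59.6
grasp_force: 0.0
```

```bash
python3 - <<'E'
from bench import *
from h import *
import cv2
np.set_printoptions(suppress=True,precision=3)
plan(read_state(),-120,-5,112)
g=get_image("scene")
cv2.imwrite(f"pics/scene2.png",cv2.resize(g["color"][120:220,275,None] if 0 else g["color"][120:220,275:395],None,fx=6,fy=6,interpolation=cv2.INTER_CUBIC))
E
```

```text
now chute -153.35841836982033 -6.251942952910809 112.18145142243884 target [534.86  -58.915 112.   ] shift [-33.355   1.331   0.171] len 33.38239598818538 turnz (tool) -0.00237742872645752 w 59.564109830010736 2.125 tool z [ 0. -0. -1.]
```

View pics/scene2.png

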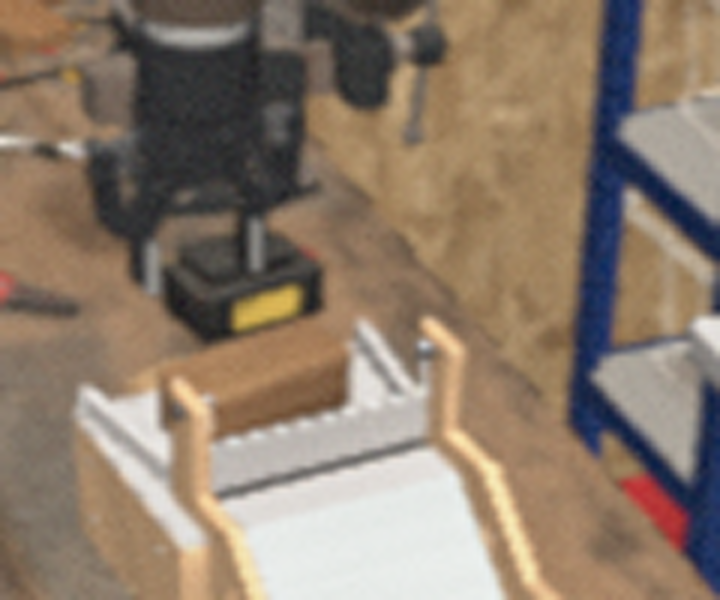

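The fingers stand behind the deck's open end, with tips at about (150,290) and (255,270) in the 6x crop. I'll work out the tip height before pushing.

```bash
python3 - <<'E'
from bench import *
from h import *
np.set_printoptions(suppress=True,precision=1)
g=get_image("scene")
for p in [(150,292),(257,272)]:
    uv=np.array([275,120])+np.array(p)/6-.4
    a=ray(g,uv,0)[0];b=ray(g,uv,200)[0]
    for cx in(-142,-153):
        t=(cx-(a-ORG)@f)/((b-a)@f);q=a+t*(b-a);print(p,cx,"cy",(q-ORG)@l,"z",q[2])
E
```

```text
(150, 292) -142 cy -44.5519052029091 z 142.99010856865982
(150, 292) -153 cy -39.78022872829293 z 136.26326259079724
(257, 272) -142 cy 27.34807413259121 z 140.00236471819298
(257, 272) -153 cy 32.74727729572661 z 133.2494423906297
```

```bash
python3 - <<'E'
from bench import *
from h import *
import cv2
np.set_printoptions(suppress=True,precision=1)
g=get_image("scene")
def proj(P):
    c=R.from_quat(g["orientation"]).inv().apply(np.array(P)-g["position"]); h=c@np.array(g["mtx"]).T; return h[:,:2]/h[:,2:]
C=lambda x,y,z:ORG+x*f+y*l+[0,0,z]
pts={"postL0":C(20,-80,161),"postR":C(20,80,161),"deckcornerL":C(-125,-100,85),"tipA":C(-150,-41,100),"tipB":C(-150,31,100),"offc":C(-71,-5,127),"tray":C(220,80,0)}
im=cv2.resize(g["color"][100:270,260:400],None,fx=5,fy=5,interpolation=cv2.INTER_CUBIC)[:600]
for k,v in pts.items():
    q=(proj([v])[0]-[260,100]+.5)*5; print(k,q); cv2.circle(im,tuple(int(i) for i in q),5,(0,0,255),1)
cv2.imwrite("pics/chk.png",im); s=read_state(); print(s["clock"],s["position"],s["joints"])
E
```

```text
postL0 [250.7 440.5]
postR [462.1 388.2]
deckcornerL [141.1 440.1]
tipA [201.3 388.8]
tipB [289.  368.2]
offc [292.2 396.3]
tray [600.4 739.4]
2.275 [540.  -91.8 113. ] [ 0.1  0.3 -0.3  0.  -0.9 -0. ]
```

View pics/chk.png

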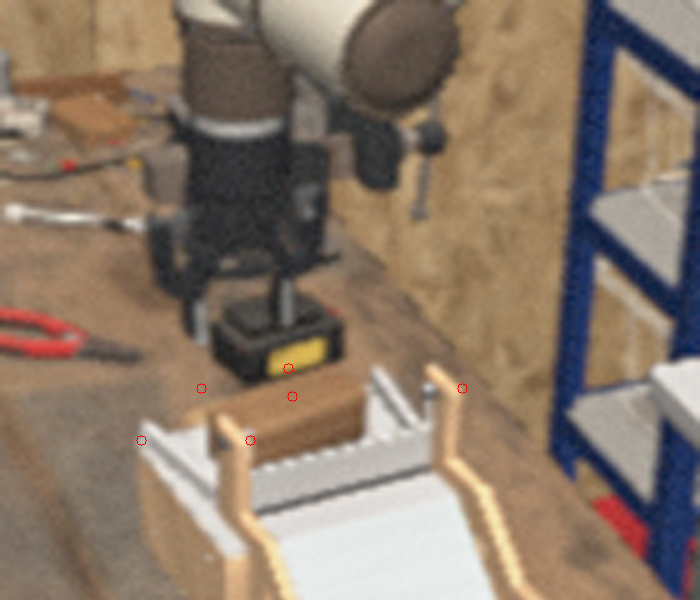

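The tips appear about 30 mm higher, or further back, than expected. I'll check that against the top view.

```bash
python3 - <<'E'
from bench import *
from h import *
import cv2
g=get_image("top")
def proj(P):
    c=R.from_quat(g["orientation"]).inv().apply(np.array(P)-g["position"]); h=c@np.array(g["mtx"]).T; return h[:,:2]/h[:,2:]
C=lambda x,y,z:ORG+x*f+y*l+[0,0,z]
im=cv2.resize(g["color"][160:260,320:470],None,fx=5,fy=5,interpolation=cv2.INTER_CUBIC)
for v in [C(-153,-41,105),C(-153,31,105),C(-125,-100,85),C(-125,100,85)]:
    q=(proj([v])[0]-[320,160]+.5)*5; print(q); cv2.circle(im,tuple(int(i) for i in q),5,(0,0,255),1)
cv2.imwrite("pics/chk2.png",im)
E
```

```text
[311.46387572 147.2065444 ]
[328.36680964 271.99525205]
[246.27690282  57.63616474]
[291.77409959 400.00375081]
```

View pics/chk2.png

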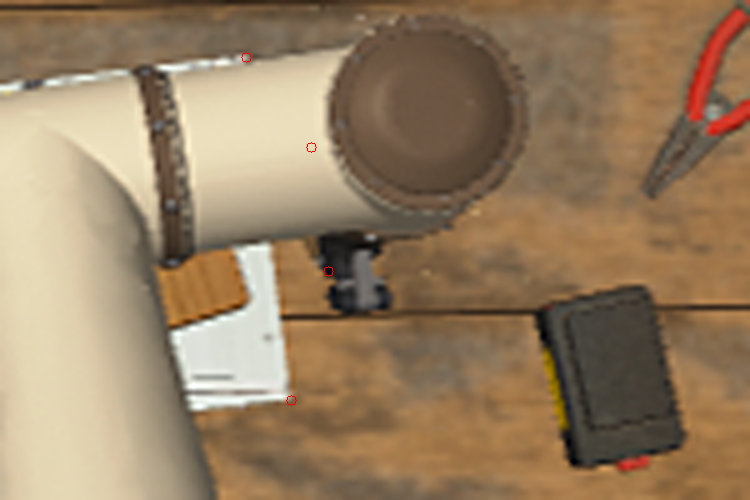

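The top view shows the hand roughly where expected, within about 10 mm. I'll lower the TCP to z = 102, where the tips meet the offcut's rear face whichever reading is right, and move in gently.

carry_out([
  [0, 0, 0, 0, 0, 5, 0.4],
  [0, 0, 0, 0, 0, 10, 0.4],
  [0, 0, 0, -8, 0, 10, 0.4],
  [0, 0, 0, -15, 0, 10, 0.4],
  [0, 0, 0, -22, 0, 10, 0.4],
])

```text
clock: 2.95
position: [537.2, -69.1, 101.8]
ee_rot: [0.741, -0.672, 0.0, -0.0]
contact_force: [-0.1, 0.5, 0.3]
gripper_width: 59.8
grasp_force: 0.0
```

carry_out([
  [0, 0, 0, -7, 0, 0, 0.4],
  [0, 0, 0, -14, 0, 0, 0.4],
  [0, 0, 0, -21, 0, 0, 0.4],
  [0, 0, 0, -28, 0, 0, 0.4],
  [0, 0, 0, -35, 0, 0, 0.4],
])

```text
clock: 3.58
position: [533.7, -34.5, 101.7]
ee_rot: [0.741, -0.672, 0.0, -0.0]
contact_force: [0.6, -0.3, 0.1]
gripper_width: 59.7
grasp_force: 0.0
```

```bash
python3 - <<'E'
from bench import *
from h import *
import cv2
np.set_printoptions(suppress=True,precision=1)
s=read_state();plan(s,5,-3,102);print(s["contact_force"])
g=get_image("scene")
cv2.imwrite("pics/s3.png",cv2.resize(g["color"][120:220,275:395],None,fx=6,fy=6,interpolation=cv2.INTER_CUBIC))
# offcut moved? brown mask centroid, before/after
for n,im in(("before",cv2.imread("pics/scene0.png")),("now",g["color"])):
    h=cv2.cvtColor(im[165:215,290:350],cv2.COLOR_BGR2HSV)
    m=cv2.inRange(h,(5,90,50),(16,255,150)); k,_,st,c=cv2.connectedComponentsWithStats(m); i=1+st[1:,4].argmax(); print(n,st[i],c[i])
E
```

```text
now chute -95.53820563081528 -6.222090994593515 101.73884413559202 target [520.5  65.3 102. ] shift [-100.5    3.4   -0.3] len 100.59016286012792 turnz (tool) -0.002239858110377302 w 59.66126860052375 3.575 tool z [ 0.  0. -1.]
[ 0.6 -0.3  0.1]
before [ 21  15  22  13 130] [32.  21.2]
now [ 21  15  22  13 132] [31.9 21.1]
```

```bash
python3 - <<'E'
from bench import *
from h import *
import cv2
a=get_image("scene")["color"][120:215,285:365];b=get_image("top")["color"][165:260,325:400]
z=lambda i,k:cv2.resize(i,None,fx=k,fy=k,interpolation=cv2.INTER_CUBIC)
a=z(a,5.0);b=z(b,5.0);cv2.imwrite("pics/s4.png",np.hstack([a,b]))
E
```

```text
(no output)
```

View pics/s4.png

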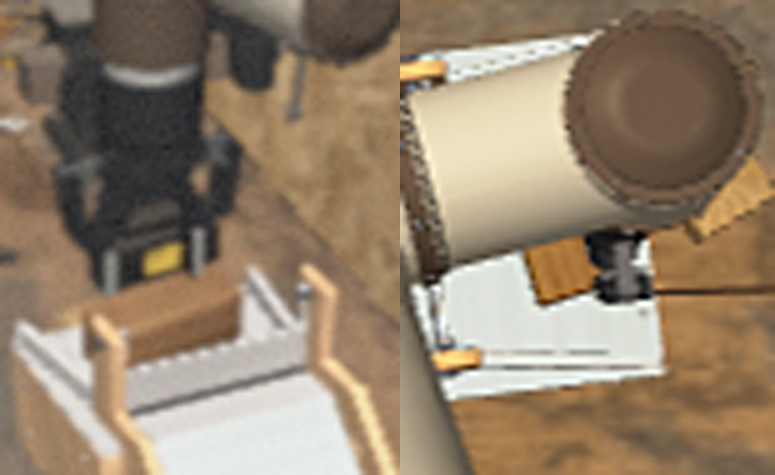

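The left half shows both fingertips right at the offcut's top rear edge, (110,290) and (198,272). The right half shows the finger next to the offcut's rear face at about (600,270). So contact is imminent; I'll keep pushing and check that the offcut moves.

carry_out([
  [0, 0, 0, -5, 0, 0, 0.4],
  [0, 0, 0, -10, 0, 0, 0.4],
  [0, 0, 0, -15, 0, 0, 0.4],
  [0, 0, 0, -20, 0, 0, 0.4],
  [0, 0, 0, -20, 0, 0, 0.4],
])

```text
clock: 4.35
position: [531.7, -14.6, 101.7]
ee_rot: [0.741, -0.672, 0.0, -0.0]
contact_force: [0.0, -0.0, -0.2]
gripper_width: 59.8
grasp_force: 0.0
```

```bash
cat >m.py <<'E'
from bench import *
from h import *
import cv2
np.set_printoptions(suppress=True,precision=1)
s=read_state();plan(s,5,-3,102);print(s["contact_force"])
g=get_image("scene");t=get_image("top")
for n,im,(a,b,c,d) in(("before",cv2.imread("pics/scene0.png"),(165,260,290,385)),("now",g["color"],(165,260,290,385)),("topbefore",cv2.imread("pics/top0.png"),(175,245,250,380)),("topnow",t["color"],(175,245,250,380))):
    h=cv2.cvtColor(im[a:b,c:d],cv2.COLOR_BGR2HSV)
    m=cv2.inRange(h,(5,90,50),(16,255,220 if n[0]=="t" else 150)); k,_,st,ce=cv2.connectedComponentsWithStats(m); i=1+st[1:,4].argmax(); print(n,st[i]+[c,a,0,0,0],ce[i]+[c,a])
E
python3 m.py
```

```text
now chute -75.61019142510453 -6.285401364453785 101.7346462300114 target [520.5  65.3 102. ] shift [-80.6   3.4  -0.3] len 80.67755100609338 turnz (tool) -0.00155543837981309 w 59.800845243931846 4.35 tool z [ 0.  0. -1.]
[ 0.  -0.  -0.2]
before [311 180  22  13 130] [322.  186.2]
now [311 180  22  13 132] [321.8 186.2]
topbefore [342 184  28  42 668] [355.4 204.5]
topnow [349 175  31  32 846] [365.3 189.2]
```

The offcut hasn't moved even though the TCP is above its centre, so the tips must be passing over it. I'll compare the image around the expected tip pixels at several heights.

```bash
python3 - <<'E'
from bench import *
from h import *
import cv2
np.set_printoptions(suppress=True,precision=1,linewidth=220)
g=get_image("scene")
def proj(P):
    c=R.from_quat(g["orientation"]).inv().apply(np.array(P)-g["position"]); h=c@np.array(g["mtx"]).T; return h[:,:2]/h[:,2:]
for cx in(-75,-64):
  for cy in(-42,30): print(cx,cy,[(z,*proj([ORG+cx*f+cy*l+[0,0,z]])[0].round(1)) for z in(100,115,127,140)])
print("offcut top corners",proj([ORG+x*f+y*l+[0,0,127] for x,y in((-105,50),(-87,-60),(-37,-52),(-55,57))]))
o=cv2.imread("pics/scene0.png");d=np.abs(g["color"].astype(int)-o).max(2)
print("diff cols 296-338, rows 164-186")
for r in range(164,188): print(r,"".join("#" if v>40 else "+" if v>22 else "." for v in d[r,296:338]))
hs=cv2.cvtColor(g["color"],cv2.COLOR_BGR2HSV)
print("value/16 hex; now")
for r in range(164,188): print(r,"".join("%x"%(v//16) for v in hs[r,296:338,2])," ","".join("%x"%(v//16) for v in hs[r,296:338,1]))
E
```

```text
-75 -42 [(100, np.float64(308.0), np.float64(187.0)), (115, np.float64(308.0), np.float64(183.4)), (127, np.float64(308.0), np.float64(180.5)), (140, np.float64(308.0), np.float64(177.3))]
-75 30 [(100, np.float64(326.1), np.float64(182.6)), (115, np.float64(326.1), np.float64(179.0)), (127, np.float64(326.2), np.float64(176.1)), (140, np.float64(326.3), np.float64(173.0))]
-64 -42 [(100, np.float64(309.4), np.float64(188.5)), (115, np.float64(309.3), np.float64(184.9)), (127, np.float64(309.3), np.float64(182.0)), (140, np.float64(309.3), np.float64(178.8))]
-64 30 [(100, np.float64(327.4), np.float64(184.0)), (115, np.float64(327.5), np.float64(180.4)), (127, np.float64(327.6), np.float64(177.5)), (140, np.float64(327.7), np.float64(174.4))]
offcut top corners [[327.4 171.2]
 [302.  180. ]
 [310.  186.3]
 [335.4 177.1]]
diff cols 296-338, rows 164-186
164 ...####++....+++++...........#++######....
165 ...###+..++..................+..#####+....
166 ...###+..+#+....................+#++......
167 ...###+...+#+..............+#..+..........
168 ...+##+....++++............##+##..........
[... 2419 characters left out ...]
aa9888addb9   556555666664103677777777777777776777621000
181 99aababbaaa98989aaaaaaaaaaaaaa9988778bdec9   555666677776335777777777777777777778521000
182 aabcbaaabaaaaaaaaaaaaaabaaaa998888778bdedc   555666776677766777777777777777777777511001
183 abccca9bddbaaaaaababbbbba998888877778bdeee   566666665567777777777777777777777777511000
184 abccca8ceedbaaabbbbbaaa99887787877778bdeee   666555765567777777777777777777777778511000
185 aacdda89dffdbbbbbbbaa9888778878777767bdeee   444223566556655677777777777777776778411000
186 ccddda78befeedbbaaa998888888887776667bdeee   211012565655423677777777777767777888411000
187 dddeda767aeffda9998888888888777766679cddee   000001453565444677787777776777778875210000
```

The tips project to about z 125–130 (pixels (308,181) and (326,177)), so they're just above the offcut's top. That makes the real tip height about TCP + 25 mm. I'll back off, go lower and check the tip height again.

carry_out([
  [0, 0, 0, 10, 0, -8, 0.4],
  [0, 0, 0, 40, 0, -8, 0.4],
  [0, 0, 0, 77, 0, -8, 0.4],
  [0, 0, 0, 77, 0, 12, 0.4],
  [0, 0, 0, 77, 0, 22, 0.4],
])

```text
clock: 5.12
position: [538.8, -92.7, 79.3]
ee_rot: [0.74, -0.673, -0.0, 0.0]
contact_force: [-0.2, -0.0, -0.3]
gripper_width: 59.7
grasp_force: 0.0
```

```bash
cat >tip.py <<'E'
from bench import *
from h import *
import cv2,sys
s=read_state();p=np.array(s["position"])-ORG;cx,cy=p@f,p@l;print("cx %.0f cy %.0f z %.0f"%(cx,cy,p[2]),np.round(s["contact_force"],1),s["clock"])
g=get_image("scene")
def proj(P):
    c=R.from_quat(g["orientation"]).inv().apply(np.array(P)-g["position"]); h=c@np.array(g["mtx"]).T; return h[:,:2]/h[:,2:]
for dy in(-36,36):
    u=None
    for z in(130,115,100,85,70): q=proj([ORG+cx*f+(cy+dy)*l+[0,0,z]])[0]; print(z,q.round(1),end=" ")
    print()
d=np.abs(g["color"].astype(int)-cv2.imread("pics/scene0.png")).max(2)
print("cols 290-338")
for r in range(160,190): print(r,"".join("#" if v>40 else "+" if v>22 else "." for v in d[r,290:338]))
E
python3 tip.py
```

```text
cx -154 cy -6 z 79 [-0.2 -0.  -0.3] 5.125
130 [299.1 169.7] 115 [299.1 173.3] 100 [299.2 176.8] 85 [299.3 180.3] 70 [299.3 183.7] 
130 [316.8 165.7] 115 [316.7 169.2] 100 [316.7 172.7] 85 [316.7 176.1] 70 [316.6 179.5] 
cols 290-338
160 +####+.########..........++++.+++#..............
161 +#####+#######+..........+++++++................
162 +#############+..........+##++..................
163 +############+...........+......................
164 .############...........+++##...................
165 ..##########+.............###+..................
166 ..+#########............+++##...................
167 ...+#######+............++.##...................
168 ......####++............+++##...................
169 ......+###++.............#+##+..................
170 ......+###++............#####+..................
171 ......####++............####+...................
172 ......+###++.............###....................
173 ......+###+...............++....................
174 .......+##+.....................................
175 ........##+.....................................
176 ..........+.....................................
177 ................................................
178 ................................................
179 ................................................
180 ................................................
181 ................................................
182 ................................................
183 ................................................
184 ................................................
185 ................................................
186 ................................................
187 ................................................
188 ................................................
189 ................................................
```

The tips are now at about z 103, between the deck (85) and the offcut's top (127). Moving in.

carry_out([
  [0, 0, 0, -8, 0, 0, 0.4],
  [0, 0, 0, -16, 0, 0, 0.4],
  [0, 0, 0, -24, 0, 0, 0.4],
  [0, 0, 0, -32, 0, 0, 0.4],
  [0, 0, 0, -38, 0, 0, 0.4],
])

```text
clock: 5.8
position: [535.5, -53.1, 79.9]
ee_rot: [0.741, -0.672, 0.0, -0.0]
contact_force: [-0.5, -0.0, 0.4]
gripper_width: 59.8
grasp_force: 0.2
```

carry_out([
  [0, 0, 0, -5, 0, 0, 0.4],
  [0, 0, 0, -10, 0, 0, 0.4],
  [0, 0, 0, -15, 0, 0, 0.4],
  [0, 0, 0, -20, 0, 0, 0.4],
  [0, 0, 0, -25, 0, 0, 0.4],
])

```text
clock: 6.42
position: [533.1, -28.6, 79.7]
ee_rot: [0.741, -0.672, 0.0, -0.0]
contact_force: [0.2, -0.3, -0.6]
gripper_width: 59.7
grasp_force: 0.2
```

```bash
python3 m.py
```

```text
now chute -89.69189664353686 -6.288298895762499 79.69893086416005 target [520.5  65.3 102. ] shift [-94.7   3.5 -22.3] len 97.33810088644454 turnz (tool) -0.0023304333277689437 w 59.708614962025436 6.425 tool z [ 0.  0. -1.]
[ 0.2 -0.3 -0.6]
before [311 180  22  13 130] [322.  186.2]
now [291 237  11  23  75] [294.7 249.6]
topbefore [342 184  28  42 668] [355.4 204.5]
topnow [355 175  25  32 674] [368.3 189.4]
```

The offcut is moving. Carrying on.

carry_out([
  [0, 0, 0, -7, 0, 0, 0.4],
  [0, 0, 0, -14, 0, 0, 0.4],
  [0, 0, 0, -21, 0, 0, 0.4],
  [0, 0, 0, -28, 0, 0, 0.4],
  [0, 0, 0, -35, 0, 0, 0.4],
])

```text
clock: 7.15
position: [529.7, 6.4, 79.7]
ee_rot: [0.741, -0.672, 0.0, 0.0]
contact_force: [-0.4, -0.5, -0.2]
gripper_width: 59.8
grasp_force: 0.3
```

```bash
cat >b.py <<'E'
from bench import *
from h import *
import cv2
s=read_state();p=np.array(s["position"])-ORG;print("cx %.0f cy %.0f z %.0f"%(p@f,p@l,p[2]),np.round(s["contact_force"],1),s["clock"])
g=get_image("scene")
def proj(P):
    c=R.from_quat(g["orientation"]).inv().apply(np.array(P)-g["position"]); h=c@np.array(g["mtx"]).T; return h[:,:2]/h[:,2:]
h=cv2.cvtColor(g["color"],cv2.COLOR_BGR2HSV)
print("offcut-brown=o (sat>=100), bright metal=., dark=#; cols 288-380")
for r in range(160,252,2): print(r,"".join("#" if v<75 else "o" if sa>=100 else "." if sa<50 else "-" for v,sa in zip(h[r,288:380,2],h[r,288:380,1])))
for x,n in((0,"flap"),(33,"edge"),(123,"tray start"),(210,"tray end")):
    print(n,[proj([ORG+x*f+y*l+[0,0,85 if x<50 else 8]])[0].round() for y in(-55,55)])
E
python3 b.py
```

```text
cx -54 cy -6 z 80 [-0.4 -0.5 -0.2] 7.15
offcut-brown=o (sat>=100), bright metal=., dark=#; cols 288-380
160 o---ooo-o--------...########################...###------ooo--oooooooo-----oooooooo--##oooo.-
162 ---ooo-----------#....####################--....##------ooo--ooooo---o-oooooooooooo--ooooo.-
164 ---oo--------........####################---######--------oooooooo---oooooooooooooo--oooo--o
166 ---------o-o-.####..####################----#####------------ooo-oo--oooooooooooooo-#oooo--o
168 ----------o--######..####################---#####-------------oooooooo-oooo---oo-o-.ooooo--o
170 --------------##################ooooo###########.---------------oooooooo--ooooooo--.#oooo.-o
172 --------------##############ooooooooo-##########------------------ooooo--ooooo-ooo-##oooo.-o
174 ----------o----#############oooo---o---#####--...-------------------ooo------ooooo-#oooo--oo
176 ---------------###########------o---o--##..---.....--------o--o-------o-o-o-oooooo-##ooo--oo
178 -----------------########--------------#.............---...----------------ooooooo--oooo--..
180 --------------------##
[... 2967 characters left out ...]
---o---o----o
242 ooooooo----------------------------------o----............---------------o-------o--------o-
244 ooooooo------------------------------------o----.....----------o---o--o-------------o-------
246 ooooooo--------------------------o-----------o------------------------oo---o-----o-----o----
248 oooooo-----------------------------o-----------o-------o------------------------------------
250 ooooo--oo--------.-----------------o------------------------o------------o------------------
flap [array([314., 202.]), array([342., 195.])]
edge [array([318., 207.]), array([346., 199.])]
tray start [array([330., 240.]), array([358., 231.])]
tray end [array([342., 255.]), array([372., 246.])]
```

carry_out([
  [0, 0, 0, -7, 0, 0, 0.4],
  [0, 0, 0, -14, 0, 0, 0.4],
  [0, 0, 0, -21, 0, 0, 0.4],
  [0, 0, 0, -28, 0, 0, 0.4],
  [0, 0, 0, -35, 0, 0, 0.4],
])

```text
clock: 7.82
position: [526.3, 41.2, 79.7]
ee_rot: [0.741, -0.672, 0.0, 0.0]
contact_force: [0.7, -0.8, 0.3]
gripper_width: 59.7
grasp_force: 0.4
```

carry_out([
  [0, 0, 0, -5, 0, 0, 0.4],
  [0, 0, 0, -10, 0, 0, 0.4],
  [0, 0, 0, -15, 0, 0, 0.4],
  [0, 0, 0, -20, 0, 0, 0.4],
  [0, 0, 0, -20, 0, 0, 0.4],
])

```text
clock: 8.45
position: [524.4, 61.1, 79.7]
ee_rot: [0.741, -0.672, -0.0, -0.0]
contact_force: [0.5, 0.3, 0.2]
gripper_width: 60.2
grasp_force: 0.0
```

```bash
python3 b.py | cut -c1-90 | head -46
```

```text
cx 0 cy -6 z 80 [0.5 0.3 0.2] 8.45
offcut-brown=o (sat>=100), bright metal=., dark=#; cols 288-380
160 --------o---------.....#.#.#######################-------ooo-oooooooo---o-ooooooooo-##
162 ---o-o-----------##........#######################--------o-ooooooo-o-o-oooooooooo---#
164 -----o--o--o----..###......#######################-......--oooooo----oooooooooooooo--o
166 ----------o----##..-###############################....###--ooooo---ooooooooooooo-o--#
168 ---------------####.......#########################...####-----ooo-oooooooo--o-ooo-.oo
170 ---------o-----#########.....####################---######------ooooooo-oooooooooo-.oo
172 ----------------####.........##################-----#####---------ooooo---ooooo-oo-.#o
174 ------------------########.ooo#################.---#####------------ooo-----oo-ooo--oo
176 --------------------######.--###################...#####-------------oo-----oooooo-##o
178 --------------------#####---.###--###.........###########...-------------o-ooooooo-ooo
180 ----------o----------#####--#######............######.#--...-------------oooooo-o-.#oo

[... 2302 characters left out ...]
--------------........................................--o------
234 oooooo-----------------------------oo--........................................-------
236 ooooooo----------------------------------.....................................--------
238 ooooooo-----------------------------o-----..............................-----------o--
240 ooooooo-------------------------------------.....................-------------o-------
242 ooooooo---------------------------------------.............-----------oo----------o---
244 oooooooo----------------------o--o-o------------.....------------o-----------o--o-----
246 oooooo-------------.------------o------------o-------------o----o---------------------
```

The offcut is through the flap and at the edge. A few more millimetres.

carry_out([
  [0, 0, 0, -4, 0, 0, 0.4],
  [0, 0, 0, -8, 0, 0, 0.4],
  [0, 0, 0, -8, 0, 0, 0.4],
  [0, 0, 0, -8, 0, 0, 0.4],
  [0, 0, 0, -8, 0, 0, 0.4],
])

```text
clock: 9.12
position: [523.6, 68.6, 79.7]
ee_rot: [0.741, -0.672, -0.0, 0.0]
contact_force: [-0.4, -0.5, 0.1]
gripper_width: 59.9
grasp_force: 0.1
```

```bash
python3 b.py | cut -c1-90 | head -46
```

```text
cx 8 cy -6 z 80 [-0.4 -0.5  0.1] 9.125
offcut-brown=o (sat>=100), bright metal=., dark=#; cols 288-380
160 ------oo---------.-....#.##.#######################-------oo-oooooooo-oo-oooooooo-o-.#
162 --o-oo-----------##.........#######################------oooooooooo-oo-oooooooo-oo---#
164 ---o--o-o-------.####.....#########################---...--oooooo-o--oooooooooooooo--o
166 -------o-------##...################################.....#--ooooo--o-oooooooooooooo-#o
168 -----------o---#####.......#########################...####----ooooooooooo-o-ooooo-.oo
170 ---------------###########--..####################---...###-----oooooo---oooooooooo.#o
172 ----------------#####........####################----######------ooooo---oooooo-o--#o#
174 ----------o-------###..##....###################-----####----------o-oo----o--oooo-#oo
176 --------------------######..--##################....######-----------ooo-o-ooooooo-##o
178 ---------------------#####.--.###.#######.#...####.#######.------o-------ooooooooo-ooo
180 ----------------------####.--########...........#########...-o-o----------o-oo-oo-.
[... 2306 characters left out ...]
----------oo--............-oooooooooooooooooooooooooooooo------
234 oooooo--------------------------o--oo--.....--oooooooooooooooooooooooooooooo-..-------
236 ooooooo-------------------------------o--...-oooooooooooooooooooooooooooooooo---------
238 ooooooo--------------------------o-----o-----ooooooooooooooooooooooooooo-----------oo-
240 ooooooo---------------------------o-----o---ooooooooooooooooooooooo----------oo--o----
242 oooooooo-------------------------------------oooooooooooooo-----------o-oo-----o------
244 oooooooo----------------------------------o----ooooooo------------ooo-o-o---------o---
246 ooooooo-------------.---------------------oo--------------o----o----o-----------------
```

The offcut is down in the tray. I'll draw straight back out.

carry_out([
  [0, 0, 0, 12, 0, 0, 0.4],
  [0, 0, 0, 28, 0, 0, 0.4],
  [0, 0, 0, 50, 0, 0, 0.4],
  [0, 0, 0, 80, 0, 0, 0.4],
  [0, 0, 0, 110, 0, 0, 0.4],
])

```text
clock: 9.8
position: [534.2, -42.8, 79.8]
ee_rot: [0.74, -0.672, 0.0, -0.0]
contact_force: [0.7, 0.3, 0.8]
gripper_width: 59.4
grasp_force: 0.0
```

carry_out([
  [0, 0, 0, 20, 0, -20, 0.4],
  [0, 0, 0, 40, 0, -60, 0.4],
  [0, 0, 0, 45, 0, -110, 0.4],
  [0, 0, 0, 45, 0, -120, 0.4],
  [0, 0, 0, 45, 0, -120, 0.4],
])

```text
clock: 10.42
position: [538.5, -86.3, 200.1]
ee_rot: [0.74, -0.672, 0.0, -0.001]
contact_force: [0.1, -0.2, -0.3]
gripper_width: 59.8
grasp_force: 0.0
```

carry_out([
  [0, 0, 0, 0, 0, 0, 0.4],
  [0, 0, 0, 0, 0, 0, 0.4],
  [0, 0, 0, 0, 0, 0, 0.4],
  [0, 0, 0, 0, 0, 0, 0.4],
  [0, 0, 0, 0, 0, 0, 0.4],
])

```text
clock: 11.05
position: [538.6, -85.6, 199.6]
ee_rot: [0.741, -0.672, -0.0, 0.0]
contact_force: [0.3, -0.3, -0.4]
gripper_width: 59.6
grasp_force: 0.0
```

```bash
python3 b.py | cut -c1-90 | head -46; python3 - <<'E'
from bench import *
import cv2,numpy as np
o=cv2.imread("pics/scene0.png");n=get_image("scene")["color"];d=np.abs(n.astype(int)-o).max(2)
print("flap strip diff",d[186:206,312:345].mean(),"jar/battery",d[262:302,355:385].mean(),d[158:178,302:330].mean())
o=cv2.imread("pics/top0.png");d=np.abs(get_image("top")["color"].astype(int)-o).max(2)
print("top: cube,battery,jar",d[192:214,377:401].mean(),d[215:255,425:458].mean(),d[193:220,185:213].mean())
E
```

```text
cx -147 cy -6 z 200 [ 0.3 -0.3 -0.4] 11.05
offcut-brown=o (sat>=100), bright metal=., dark=#; cols 288-380
160 ------------------.....####......#.--oo-o----------------oo-ooooooooo-o--oooooooooo-##
162 -o--oo-----------##...............##.-ooo-----------------o-oooooo----oo-o-oooooooo--o
164 -o-----o--o----..####.....##########....-------------------oooooo---ooooooooooooooo--o
166 o--------------##...########.#...#######--------------------oooooo---oooooooooooooo--#
168 ---------------####........###-ooooooo##--o--------------------oooooooooooo---ooooo.oo
170 ---------o-----###########oooooooooooo##------------------------ooooooo---oooooooo-.#o
172 ----------------#########oooooooooooo----o-----------------------oooooo--oooooo----#oo
174 ------------------#######ooooooo------o--o--o-...------------------o-o-------o-ooo--oo
176 ---------------------###--------oo-oo--oooo---......-----.-o---------oo-o---oooooo-##o
178 -----------o----------------------o-----.............---...--o------------oooooooo-ooo
180 -----------------------------.........................--...--------------ooo-o-
[... 2470 characters left out ...]
oooooo------------------------------o---...-ooooooooooooooooooooooooooooooo----------
238 ooooooo----------------------o----ooo-oo-----ooooooooooooooooooooooooooo-------------o
240 ooooooo-------------------------------------oooooooooooooooooooooo-----------o---o---o
242 oooooooo---------------------------------o---oooooooooooooo---------------------------
244 oooooooo----------------------------------------ooooo--------------o--o-------o-------
246 ooooooo-------------.------------o---------------------------------------------------o
flap strip diff 25.259090909090908 jar/battery 4.220833333333333 5.455357142857143
top: cube,battery,jar 65.64015151515152 2.139393939393939 2.5912698412698414
```

```bash
python3 - <<'E'
from bench import *
import cv2,numpy as np
o=cv2.imread("pics/scene0.png");n=get_image("scene")["color"];d=np.abs(n.astype(int)-o).max(2)
for r in range(184,208): print(r,"".join("#" if v>40 else "+" if v>22 else "." for v in d[r,306:352]),"".join("%x"%(v//16) for v in n[r,306:352,1]))
E
```

```text
184 +###########################.................. ccddddddddddddddddddddddddddddeeda8addcca88aa9
185 .###########################.................. dcddddddddddddddddddddddddeddddddcaabcddb89aaa
186 ..++########################............+..... ddddddddddddddddddddddddddddddeedcddcccca88ab9
187 ....#######################+.................. bddbbdddddddddddddddddddddeeddeedccccbcb988ab9
188 ....######################+................... 9cdcbdddddddddddddddddedddeedccccbbbbbbb989ab9
189 ....###################+...................... 8abcddedddddddddddeeedeedccccbbbcbbbcbcb988aa9
190 ....###############+.......................... 8abcddddddddddeeddeedccccbbbbbbbbccbcbcb988ab9
191 ....###########+.............................. 8abbdddddddeddeedccccbbbbbbbbbcbbbbccccb989bba
192 ....#######+.................................. 8abbddeedddeeccccbbbbbbbbbbbbccccccccbba889bdd
193 ....###....................................... 8aabcddeeccccbbbbbbbbbbbbbbbcccccbbb98878889ce
194 .............................................. 89abcccccbbbbbbbbbbbbbbbbbcccbbba9766789a9889c
195 ..................
[... 551 characters left out ...]
ddddeeeeeeeeed
201 .............................................. 89bbba9876678acddddeddddddddddddeeeeeeeeeeeeed
202 .............................................. 89bba76889bcdddedddddddddddddeeeeeeeeeeeeeeeee
203 .............................................. 79cdbabddddeedddddddddddddeeeeeeeeeeeeeeeeeeee
204 .............................................. 88addddeddddddddddddedeeeeeeeeeeeeeeeeeeeeeeee
205 .............................................. 989bcdddddddddddddeeeeeeeeeeeeeeeeeeeeeeeeeeee
206 .............................................. ca89bcddddddddeeeeeeeeeeeeeeeeeeeeeeeeeeeeeeee
207 .............................................. db989bcddddeeeeeeeeeeeeeeeeeeeeeeeeeeeeeeeeeee
```

The flap looks exactly as it did shut at the start; the only difference is that the offcut behind it is gone.

```bash
python3 -c "
from bench import *
print(job_done())"
```

```text
the job is handed in; nothing more can be done
None
```

I pushed the offcut through the flap and it now lies in the tray; the flap has swung shut, the fingers are clear, and I handed the job in at about 11 s. The battery and jar haven't moved; the arm hid the cube in the last top view, but the fingers stayed well above it.

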